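Pin the extruder's die gate in line

ROBOT

A 6-joint arm with a two-finger parallel gripper is mounted at the origin on the work surface. World frame = base frame: x ahead of the robot, y to its left, z up, the work surface at z = 0. Lengths are in mm, angles in rad, forces in N, time in s.
With the tool pointing down it reaches from about 250 to 800 mm from the base axis. Payload 3.9 kg.
Tool frame: the origin (TCP) lies between the finger pads; the fingertips stand 19 mm ahead of it and the grasp point (between the pads) is the TCP (tcp_to_tips is the z of the fingertips in the tool frame, in mm); z points along the fingers, y is the line along which they close (so a half turn about z gives the same grasp; the last joint's range is limited). The gripper opens to 85 mm and grips with 20 to 120 N. Pads are 22 mm wide; open, the fingers measure 114 mm over their backs; the gripper's body (76 mm by 85 mm) begins 54 mm behind the grasp point. The pads swing forward as they close: fully open they stand 13 mm farther back than shut.
Start: joints at [-1.343, 0.26, -0.138, 1.173, 0, 1.571], TCP at [118.559, -511.428, 250.304] pointing down, gripper open.
Joint ranges: [-2.78, 2.78], [-0.83, 1.72], [-1.28, 1.37], [-1.9, 2.12], [-1.57, 1.48], [-3.14, 3.14]. Speed limits (rad/s): [2.57, 2.57, 3.14, 3.14, 3.14, 3.14].

INTERFACE

Orientations are given as a unit quaternion [x, y, z, w].
In Python, from plant import * gives the robot as it stands. The module is installed in compiled form; this text tells all that it offers.
- The arm moves only by the tool send_rows, never from a script. Its arguments are lists of equal length, an entry for each row: "slide": the shift along the world's x, y, z as a fraction of full scale, a list of three; "twist": the turn about the world's z as a fraction of full scale; "hand": the closure, from 0 (fully open) to 1 (shut). In form: {"slide": [[dx, dy, dz], ...], "twist": [twist, ...], "hand": [hand, ...]}. A call has exactly 5 rows; each row is the pose to reach, as a shift and turn from the pose commanded when the call began; what a row does not reach only later rows make up. Full scale, the value 1, is 0.4 m for a shift and pi/2 rad for a turn. A row lasts 1/8 s, in which the tool goes at most 62.5 mm and 10.7 degrees, less where a joint would pass 70% of its speed; a pose out of reach is approached as far as the arm can. A call with a number of a shift or a turn outside -1 to 1 is refused whole. A call with a gripper value outside its range is refused whole. The fingers move at their own pace and stop on an object; "force" is the grip in N (left out, the last holds). Time passes only in rows, so rows that repeat a pose let the fingers close, or fill a call up. It gives the time, the measured TCP pose, the force, the opening and the grip force at its end, in the units of the state.
- get_obs(): the state, without advancing time (a new reading comes with each control period).
- grab_frame(name): name is "scene" or "side" or "wrist"; returns a dict with "pixels" (400x640x3 uint8, blue, green, red), "K" (3x3 intrinsics, pixels), "R" (3x3) and "t" (3): a world point X has camera coordinates R X + t; the wrist camera has in their place "hand_eye" (4x4, takes a point from camera to tool coordinates, whose origin is the TCP and whose axes are the flange's). Camera axes: x right, y down, z forward; pixel columns grow to the right and rows downward; lengths in mm; the calibration is good to about 2 mm. A picture is of the moment at which its call begins: read the wrist's pose just before it. There is no depth.
- finish_job(): hands the job in; it is judged then, once.
Trained networks look in a picture, given as the dict that the camera call returned (one of the last four; its "shot" number tells which), for a name from the list of things; names that differ only in an ending like _2 or _b are one class to them, and where a whole thing is asked for, a point or a joint stands for the part that bears it (a point fixed in the world has none). Each returns a list of dicts, best first, with "score" (0 to 1); they miss things now and then, are a little off and sometimes report something else, mostly with a low value. They report only what shows in the picture. A call takes as long as a camera call. They do not tell look-alikes from the thing itself.
- find_in(picture, label): "location" ([x, y, z] in mm, in world coordinates, good to about 4 mm: the middle of the surface that is visible of it).
- masks_of(picture, label): "mask" (400x640 bool, what is visible of it).
- place_of(picture, label): "location" ([x, y, z] in mm, in world coordinates, good to about 4 mm: a listed point, or the origin of a listed thing).
The state is a dict: "time": time; "qpos": joint angles; "joint_velocities": joint speeds; "tau": joint torques, N m; "tool_pos": TCP position; "orientation": TCP orientation; "wrist_force": force on the tool from outside, world axes, zero at the start; "wrist_torque": the same for the moment, N m; "opening": opening from 0.0 (shut) to 1.0 (fully open); "finger_force": force on a finger pad.
Only numpy, scipy, OpenCV 4.12 (cv2) and the standard library are available. Lean on these libraries where they do the work, as an engineer would, in place of code of your own. Each camera call takes 0.05 s, during which the arm holds its last target. There are 200 camera calls.

TASK

The clay extruder's end stands in its cradle with the die gate hanging skew under the flange. Take the red-headed taper pin from the tool block, feel its nose down through the flange hole into the hidden gate hole and work it in, without forcing, so that it draws the gate into line. Leave it upright and fully home, collar down on the flange, and do not disturb the pot, cup, slab or stamp stick.

Things in the scene. Friction and masses are not known exactly. Their poses are not given: they have to be found in the camera images.
- head: Extruder end in its cradle, fixed to the bench. Origin on the bench under the flange's middle, z up. Flat aluminium flange 172 (x) by 250 (y) by 14 mm, top 104 mm above the bench, on two timber rails along its long sides. Barrel collar: a ring 100 mm across and 26 mm high on the flange, centred at y = -5 mm. Four bolt heads (8 mm high) near the corners.
- head_hole (a point): Centre of the mouth of the flange's 36 mm pin hole, at its top face, at (0, +90, 104) mm of head; same axes. The gate's hidden 14 mm hole lies somewhere below it, up to 16 mm to either side along +x or -x (not measured: feel for it). Gate top is 15 mm, its underside 25 mm below this point; then free space to 92 mm below.
- gate_pivot (a point): Top of the pivot bolt's hex head, 116 mm above the bench, at (0, -95) mm of head. On this bolt turns the die gate, a steel plate 70 mm wide, 10 mm thick, hung under the flange and left skew. Its hole for the pin is 185 mm from this bolt and belongs under the flange's hole. It is stiff: about 3 N at its hole moves it, and it stays where it is left.
- pin: Steel taper pin, 131 mm long, about 0.42 kg, nose down. Origin at the nose's tip; z up to the head. From the tip: nose tapering from 6 to 12 mm diameter at 45 mm; 12 mm to 60 mm (fits the gate's hole); cone to 34 mm at 71 mm (fits the flange's hole); collar 48 mm across from 75 to 81 mm; red square head to 131 mm. Fully home, the tip is 75 mm below the flange's top.
- pin_head (a point): Centre of the pin's square red head (26 by 26 mm, 50 mm tall), 106 mm from the tip, where it is gripped; its flats face this frame's x and y; z along the pin. At the start the pin hangs by its collar in a hole of the tool block, collar underside 92 mm and head centre 123 mm above the bench.
- tool_block: Fixed timber block 170 mm (x) by 85 mm (y) by 92 mm high, origin at the centre of its underside, with two holes 37 mm wide and 82 mm deep in its top at x = -45 and +45 mm: the pin hangs in one, the stamp stick stands in the other.
- stamp: Bystander: a plain wooden stamp stick, 34 mm in diameter and 130 mm long, standing in the other hole of the tool block; origin at the centre of its lower end.
- clay_pot: Bystander: textured clay cylinder pot, 100 mm in diameter, 125 mm high; origin at the centre of its underside.
- paper_cup: Bystander: white paper cup, 80 mm in diameter, 100 mm high; origin at the centre of its underside.
- clay_slab: Bystander: flat clay slab 170 by 120 by 9 mm; origin at the centre of its underside.
There are look-alikes about, which are no part of the job. What is shaped like the pin but green is not meant.

How it is judged:
By the outcome, as a careful person would: the job done as asked, in the order asked, and still so for the second after the job is handed in, with the robot touching nothing.
It also fails if it takes over 56 s, if anything falls off the work surface, if the arm or the gripper's body presses on something with over 40 N, if the wrist force passes 120 N, or if a joint passes its speed limit or range.

## Working session

There is one attempt and no reset: what is moved stays moved. The work goes in short steps, Python scripts to look and compute and a tool call to move; the robot and the scene stay as the last step left them, time stands still between calls to the robot, and variables do not carry over. Pictures are saved under pics/ and viewed, at most 10 in all, crops included, and the job is handed in when it is done.

Besides the shell and the picture viewer there is one more tool, called after ">>>" as name([rows], argument=value, ...), one row to a line, values as JSON. send_rows: Moves the arm, as the interface text tells. Shift numbers are shares of 0.4 m and turn numbers shares of pi/2 rad, none past 1 either way. Its arguments: {"type":"object","properties":{"slide":{"type":"array","items":{"type":"array","items":{"type":"number"}}},"twist":{"type":"array","items":{"type":"number"}},"hand":{"type":"array","items":{"type":"number"}},"force":{"type":"number"}},"required":["slide","twist","hand"]}

```bash
mkdir -p pics; python3 - <<'E'
from plant import *
import cv2, numpy as np
o=get_obs(); print(o['time'],o['tool_pos'],o['orientation'],o['wrist_force'],o['opening'])
for n in ['scene','side']:
    p=grab_frame(n); cv2.imwrite(f'pics/{n}0.png',p['pixels'])
    print(n, 'campos',(-p['R'].T@p['t']).round(0))
    for l in ['head','head_hole','gate_pivot','pin','pin_head','tool_block','stamp','clay_pot','paper_cup','clay_slab']:
        for r in place_of(p,l)[:3]:
            X=np.array(r['location']); c=p['R']@X+p['t']; u=p['K']@c; print(l,round(r['score'],2),X.round(1),(u[:2]/u[2]).round(0))
E
```

```text
0.0 [ 118.42006872 -510.79149711  249.47709697] [ 9.93519460e-01  1.13657925e-01 -1.12399365e-04 -9.72792808e-04] [0.04211225 0.15197531 0.30687347] 0.9961057152974454
scene campos [1143. -364. 1293.]
head 0.7 [535.   48.8  -1.1] [322. 208.]
head_hole 0.94 [570.5 132.4 103.1] [352. 184.]
gate_pivot 0.7 [490.1 -33.8 115. ] [289. 192.]
pin 0.69 [ 383.6 -317.9   -1.4] [194. 236.]
pin 0.57 [ 491.9 -325.8   15.7] [208. 262.]
pin_head 0.87 [ 374.3 -325.4  104.1] [181. 218.]
pin_head 0.71 [ 491.9 -329.   125.8] [198. 246.]
tool_block 0.6 [ 535.6 -313.9    5.9] [220. 272.]
stamp 0.77 [ 578.2 -295.5   13. ] [232. 279.]
clay_pot 0.59 [441.4 361.9   3.2] [381. 140.]
paper_cup 0.68 [ 752.1 -219.9   -3.3] [289. 314.]
clay_slab 0.92 [668.6 430.1  -3.6] [442. 176.]
side campos [ 434. -830. 1060.]
head 0.68 [533.3  48.9  -2.5] [302. 220.]
head_hole 0.93 [567.7 125.8 105.8] [310. 174.]
gate_pivot 0.88 [487.6 -36.7 116.1] [289. 218.]
pin 0.7 [ 346.4 -320.6   38.6] [243. 340.]
pin 0.55 [ 494.3 -325.5   16. ] [307. 337.]
pin_head 0.87 [ 248.3 -345.1   20.3] [201. 360.]
pin_head 0.63 [ 491.6 -328.6  122. ] [305. 317.]
tool_block 0.71 [ 532.8 -313.1   -4.1] [322. 334.]
tool_block 0.54 [ 5.34e+02  4.84e+01 -2.00e-01] [303. 220.]
stamp 0.63 [ 577.9 -296.6   10.7] [339. 322.]
clay_pot 0.86 [442.4 362.    0.6] [263. 151.]
paper_cup 0.72 [ 494.7 -325.7   15.5] [307. 338.]
paper_cup 0.62 [ 752.4 -219.2   -3.1] [399. 289.]
paper_cup 0.34 [568.8 126.6 106.5] [310. 174.]
clay_slab 0.62 [ 6.622e+02  4.327e+02 -3.000e-01] [324. 132.]
clay_slab 0.43 [486.5 -40.3 115.1] [288. 219.]
```

View pics/scene0.png

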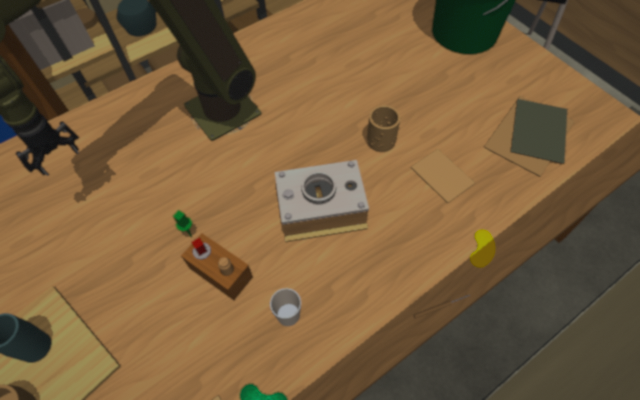

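View pics/side0.png

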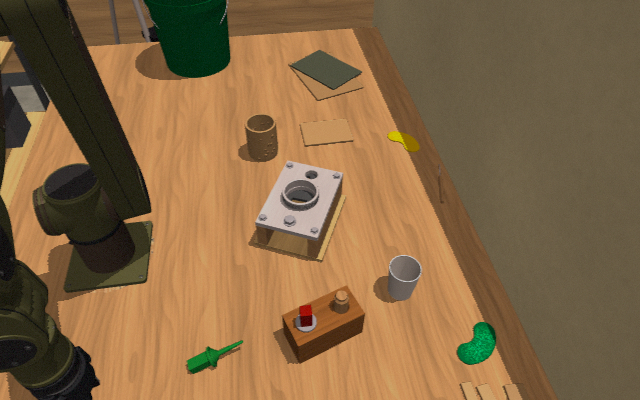

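The red pin stands in the block: scene (200,245), side (306,316). The stamp is beside it at scene (224,266), and the green look-alike lies to its left at scene (183,222). The flange hole is at scene (352,184). I'll move over the pin for a wrist view.

>>> send_rows([
  [0.15,0.07,0.03],
  [0.3,0.15,0.03],
  [0.44,0.22,0.03],
  [0.58,0.28,0.03],
  [0.72,0.35,0.03],
], twist=[0,0,0,0,0], hand=[0,0,0,0,0])

```text
time: 1.72
tool_pos: [400.5, -374.5, 262.5]
orientation: [0.994, 0.114, 0.0, 0.0]
wrist_force: [0.2, -0.8, -0.2]
opening: 0.999
finger_force: 0.0
```

>>> send_rows([
  [0.13,0.06,0],
  [0.2,0.1,0],
  [0.21,0.11,0],
  [0.21,0.11,0],
  [0.21,0.11,0],
], twist=[0,0,0,0,0], hand=[0.2,0.2,0.2,0.2,0.2])

```text
time: 2.35
tool_pos: [481.5, -331.9, 262.4]
orientation: [0.994, 0.113, -0.0, 0.0]
wrist_force: [0.4, -0.0, -0.3]
opening: 0.798
finger_force: 0.0
```

```bash
cat > h.py <<'E'
from plant import *
import cv2, numpy as np
from scipy.spatial.transform import Rotation as Rot
def wrist(name):
    o=get_obs(); p=grab_frame('wrist'); cv2.imwrite(f'pics/{name}.png',p['pixels'])
    T=np.eye(4); T[:3,:3]=Rot.from_quat(o['orientation']).as_matrix(); T[:3,3]=o['tool_pos']
    return o,p,T@p['hand_eye']
def back(p,W,uv,z):
    d=W[:3,:3]@np.linalg.inv(p['K'])@np.array([uv[0],uv[1],1.]); c=W[:3,3]
    return c+d*(z-c[2])/d[2]
def rep(o): print('t',round(o['time'],2),'pos',np.round(o['tool_pos'],1),'yaw',round(np.degrees(2*np.arctan2(o['orientation'][1],o['orientation'][0])),2),'F',np.round(o['wrist_force'],1),'M',np.round(o['wrist_torque'],2),'open',round(o['opening'],3),'ff',np.round(o['finger_force'],1))
def red(p,W,z=148):
    b,g,r=[p['pixels'][...,i].astype(int) for i in range(3)]
    m=((r>70)&(r>2.5*g)&(r>2.5*b)).astype(np.uint8)
    cs=cv2.findContours(m,0,2)[0]; c=max(cs,key=cv2.contourArea)
    P=np.array([back(p,W,q[0],z)[:2] for q in c],np.float32); print('red area',cv2.contourArea(c),cv2.minAreaRect(P),P.min(0),P.max(0))
E
python3 - <<'E'
from h import *
o,p,W=wrist('w0'); rep(o); print(W.round(2)); red(p,W)
for l in ['pin_head','pin','stamp']:
    for r in place_of(p,l): print(l,r['score'],np.round(r['location'],1))
E
```

```text
t 2.35 pos [ 481.5 -331.9  262.4] yaw 12.97 F [ 0.4 -0.  -0.3] M [0.03 0.05 0.04] open 0.798 ff 0.0
[[ 2.2000e-01 -9.3000e-01 -3.0000e-01  5.5841e+02]
 [-9.7000e-01 -2.1000e-01 -7.0000e-02 -3.1405e+02]
 [-0.0000e+00  3.1000e-01 -9.5000e-01  3.8489e+02]
 [ 0.0000e+00  0.0000e+00  0.0000e+00  1.0000e+00]]
red area 890.0 ((497.4994812011719, -325.638671875), (25.478923797607422, 32.29792785644531), 87.86141967773438) [ 481.27597 -337.90732] [ 514.02655 -312.5155 ]
pin_head 0.57 [ 491.3 -327.8  118.9]
pin_head 0.55 [ 243.2 -348.7   18.2]
pin 0.73 [ 349.7 -328.1   39.4]
pin 0.61 [ 493.2 -319.5   22.1]
stamp 0.81 [ 577.5 -295.9    9.2]
stamp 0.5 [ 489.4 -325.4  123.7]
```

View pics/w0.png

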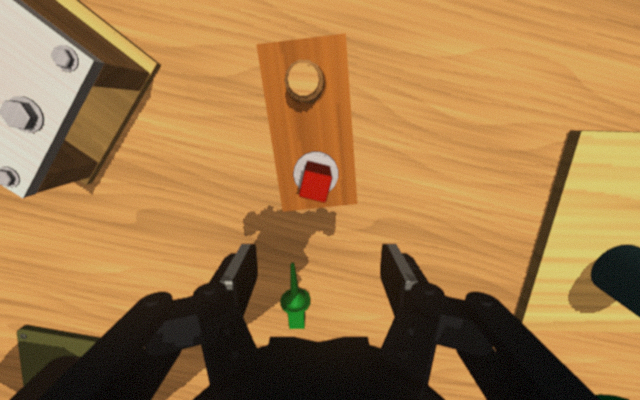

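The red head shows at (316,181) with its collar, the stamp at (304,80), and the green look-alike at (295,300). I'll measure the bright top face for its yaw and centre.

```bash
python3 - <<'E'
from h import *
o,p,W=wrist('w1')
img=p['pixels']; r=img[...,2]; print(r[160:206:3,296:336:3])
b=cv2.resize(img[150:215,285:345],None,fx=8,fy=8,interpolation=cv2.INTER_CUBIC).astype(int)
m=((b[...,2]>140)&(b[...,1]<70)&(b[...,0]<70)).astype(np.uint8)
c=max(cv2.findContours(m,0,2)[0],key=cv2.contourArea)
P=np.array([back(p,W,(285+(q[0][0]+.5)/8-.5,150+(q[0][1]+.5)/8-.5),148)[:2] for q in c],np.float32)
print(cv2.contourArea(c)/64,cv2.minAreaRect(P),P.min(0),P.max(0))
cv2.imwrite('pics/crop.png',cv2.resize(img[150:215,285:345],None,fx=8,fy=8,interpolation=cv2.INTER_CUBIC))
E
```

```text
[[181 177 198 197 184 194 208 208 203 205 205 206 176 189]
 [175 195 200 168  77  79 105 141 179 193 206 205 200 187]
 [187 197 197  94  74  80  79  81  80  86 106 158 201 190]
 [191 196 189  87  84  75  84  84  80  78  82  95 200 195]
 [195 193 122 155 164 141 106  93  78  74  83  75 189 195]
 [196 188 114 180 182 189 187 182 167 151 120  94 178 198]
 [193 173 117 183 182 185 184 184 188 190 182 185 155 193]
 [190 137 139 185 189 181 180 187 181 186 180 179 177 194]
 [172 123 154 184 184 184 187 185 182 186 183 167 196 177]
 [181 105 172 181 180 179 181 179 179 181 184 155 182 175]
 [168 119 176 180 181 182 182 183 184 184 179 158 174 182]
 [145 131 178 177 179 183 183 173 176 184 169 160 175 180]
 [183 161 174 173 180 183 182 179 180 180 154 174 172 178]
 [180 188 179 160 150 158 175 175 178 176 147 170 175 177]
 [179 189 179 177 160 165 165 158 153 156 160 169 167 176]
 [179 193 183 181 162 167 171 164 163 174 170 173 182 179]]
737.65625 ((493.6416015625, -325.4857482910156), (25.99553871154785, 25.317712783813477), 89.66869354248047) [ 480.95132 -338.43643] [ 506.3111  -312.43237]
```

View pics/crop.png

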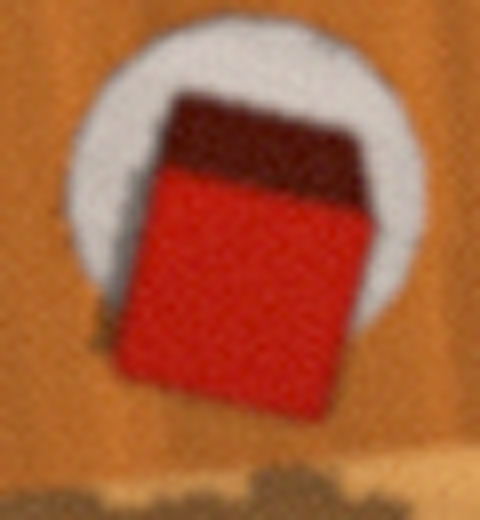

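The pin's flats lie along the world axes, centre about (493,-326). I'll turn the tool to yaw 0 and grasp.

>>> send_rows([
  [0.029,0.015,0],
  [0.029,0.015,-0.1],
  [0.029,0.015,-0.22],
  [0.029,0.015,-0.3],
  [0.029,0.015,-0.345],
], twist=[-0.1,-0.144,-0.144,-0.144,-0.144], hand=[0.3,0.35,0.35,0.35,0.35], force=60)

```text
time: 3.22
tool_pos: [492.9, -324.9, 122.2]
orientation: [1.0, 0.001, -0.001, -0.001]
wrist_force: [0.2, 0.6, 0.2]
opening: 0.652
finger_force: 0.0
```

>>> send_rows([
  [0,0,0],
  [0,0,0],
  [0,0,0],
  [0,0,0],
  [0,0,0],
], twist=[0,0,0,0,0], hand=[0.35,0.8,0.8,0.8,0.8])

```text
time: 3.85
tool_pos: [495.2, -326.1, 125.8]
orientation: [1.0, 0.001, 0.001, 0.001]
wrist_force: [0.6, -0.8, 6.8]
opening: 0.297
finger_force: 60.0
```

```bash
python3 - <<'E'
from h import *
o,p,W=wrist('w2'); rep(o); red(p,W)
E
```

```text
t 3.85 pos [ 495.2 -326.1  125.8] yaw 0.08 F [ 0.6 -0.8  6.8] M [-0.01  0.11  0.02] open 0.297 ff 60.0
red area 4724.5 ((505.1624450683594, -326.0058898925781), (24.571367263793945, 45.30569839477539), 88.28510284423828) [ 482.7275  -338.16714] [ 527.9241  -313.15652]
```

>>> send_rows([
  [0,0,0.1],
  [0,0,0.22],
  [0,0,0.34],
  [0,0,0.365],
  [0,0,0.365],
], twist=[0,0,0,0,0], hand=[0.8,0.8,0.8,0.8,0.8])

```text
time: 4.53
tool_pos: [494.0, -325.1, 269.5]
orientation: [1.0, 0.001, -0.0, -0.0]
wrist_force: [0.3, 0.9, -3.8]
opening: 0.297
finger_force: 61.4
```

```bash
python3 - <<'E'
from h import *
o,p,W=wrist('w3'); rep(o); red(p,W,o['tool_pos'][2]+25)
for n in ['scene','side']:
    q=grab_frame(n)
    for l in ['head_hole','gate_pivot','pin','pin_head']:
        for r in place_of(q,l)[:2]:print(n,l,round(r['score'],2),np.round(r['location'],1))
q=p
for l in ['head_hole','gate_pivot']:
    for r in place_of(q,l)[:2]:print('w',l,round(r['score'],2),np.round(r['location'],1))
E
```

```text
t 4.53 pos [ 494.  -325.1  269.5] yaw 0.1 F [ 0.3  0.9 -3.8] M [-0.    0.03 -0.01] open 0.297 ff 61.4
red area 4696.5 ((506.2285461425781, -325.10504150390625), (23.894113540649414, 43.60405731201172), 88.27999114990234) [ 484.72998 -336.8732 ] [ 528.2178  -312.66443]
scene head_hole 0.6 [572.1 130.  104.2]
scene gate_pivot 0.57 [490.8 -35.8 115.5]
scene gate_pivot 0.36 [ 578.9 -296.3   15.6]
scene pin 0.72 [ 489.8 -322.6  160.1]
scene pin_head 0.73 [ 490.3 -326.5  263.1]
scene pin_head 0.48 [531.5  47.9  -2.4]
side head_hole 0.59 [ 494.9 -323.5  159.2]
side gate_pivot 0.74 [486.7 -38.1 118.8]
side pin 0.63 [ 493.5 -322.5  156.6]
side pin_head 0.98 [ 247.5 -348.    18.1]
side pin_head 0.77 [ 490.4 -322.2  266.9]
w gate_pivot 0.67 [489.7 -34.8 120.8]
```

View pics/w3.png

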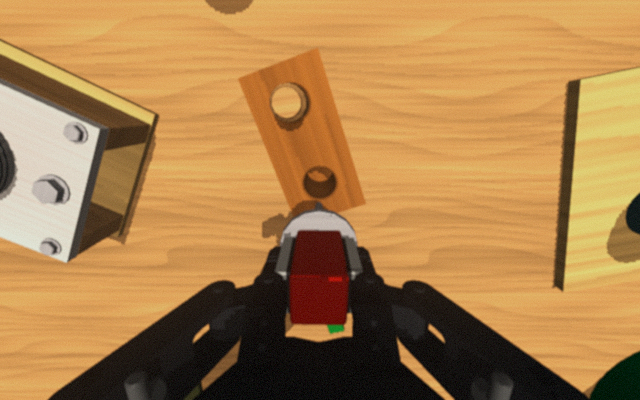

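The pin is held upright, red head at (320,280), and its hole in the block is empty at (320,182). I'll carry it over the flange hole and turn the tool so its closing line runs along the head's x.

>>> send_rows([
  [0.025,0.14,0],
  [0.05,0.29,0],
  [0.075,0.44,0],
  [0.1,0.59,0],
  [0.125,0.74,0],
], twist=[0.11,0.22,0.33,0.44,0.55], hand=[0.8,0.8,0.8,0.8,0.8])

```text
time: 5.8
tool_pos: [544.5, -27.5, 270.7]
orientation: [0.907, 0.422, 0.001, 0.0]
wrist_force: [0.1, 0.1, -2.6]
opening: 0.297
finger_force: 61.3
```

>>> send_rows([
  [0.025,0.14,0],
  [0.05,0.28,0],
  [0.065,0.37,0],
  [0.065,0.398,0],
  [0.065,0.398,0],
], twist=[0.1,0.161,0.161,0.161,0.161], hand=[0.8,0.8,0.8,0.8,0.8])

```text
time: 6.42
tool_pos: [570.0, 130.0, 270.2]
orientation: [0.847, 0.531, -0.0, 0.0]
wrist_force: [0.2, 0.1, -2.8]
opening: 0.294
finger_force: 61.2
```

```bash
python3 - <<'E'
from h import *
o,p,W=wrist('w4'); rep(o); print(W[:3,3])
for l in ['head_hole','gate_pivot','pin','head']:
    for r in place_of(p,l)[:2]:print('w',l,round(r['score'],2),np.round(r['location'],1))
E
```

```text
t 6.42 pos [570.  130.  270.2] yaw 64.14 F [ 0.2  0.1 -2.8] M [-0.02  0.03  0.04] open 0.294 ff 61.2
[604.67207674 200.99524909 392.67187034]
w head_hole 0.72 [573.4 127.6 103.3]
w head_hole 0.38 [492.  -36.2 120.9]
w gate_pivot 0.94 [489.9 -37.9 116.4]
w pin 0.86 [566.  127.  165.8]
```

View pics/w4.png

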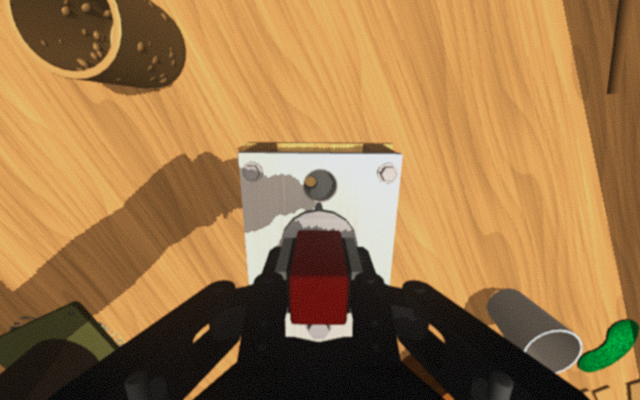

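The flange hole shows at (320,185) with a lighter spot inside at about (312,183), likely the gate hole displaced to the head's -x. The nose is at (319,207). I'll zoom in to check.

```bash
python3 - <<'E'
from h import *
o,p,W=wrist('w5'); rep(o); img=p['pixels']
cv2.imwrite('pics/crop5.png',cv2.resize(img[145:220,275:365],None,fx=8,fy=8,interpolation=cv2.INTER_CUBIC))
print(W[:3,0])
g=cv2.cvtColor(img,cv2.COLOR_BGR2GRAY)
for uv,z in [((320,185),104),((312,183),89),((252,172),112),((387,173),112),((319,207),165)]: print(uv,back(p,W,uv,z).round(1))
E
```

```text
t 6.67 pos [570.2 128.5 270.4] yaw 63.97 F [-0.   0.  -4.1] M [-0.03 -0.02  0.09] open 0.297 ff 61.2
[ 8.98450764e-01 -4.39073957e-01  5.33247007e-04]
(320, 185) [572.3 128.2 104. ]
(312, 183) [563.5 130.6  89. ]
(252, 172) [516.1 173.6 112. ]
(387, 173) [641.2 111.3 112. ]
(319, 207) [569.7 125.7 165. ]
```

View pics/crop5.png

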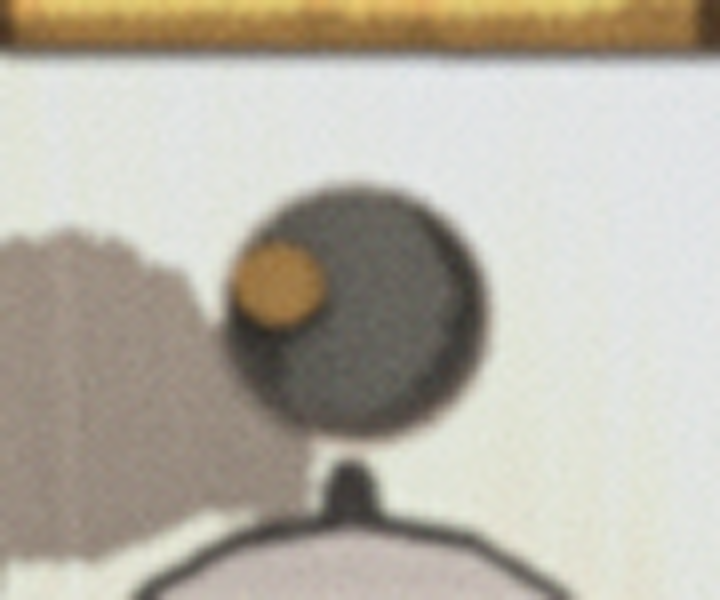

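The crop shows the flange hole centred at (319.6,184.0). The bright gate hole is at (309.8,180.6), and the nose tip is at about (318.8,203).

```bash
python3 - <<'E'
from h import *
o,p,W=wrist('w6'); rep(o)
F=back(p,W,(319.6,184),104); G=back(p,W,(309.75,180.6),84)
hx=np.array([.898,-.44]); hy=np.array([.44,.898])
print('flange',F.round(1),'gate',G.round(1),'rel',(hx@(G-F)[:2]).round(1),(hy@(G-F)[:2]).round(1))
for z in (158,162,166): print('tip',back(p,W,(318.75,203.5),z).round(1), o['tool_pos'][:2])
for n in ['scene','side']:
    q=grab_frame(n)
    for l in ['head_hole','gate_pivot','pin']:
        for r in place_of(q,l)[:1]:print(n,l,round(r['score'],2),np.round(r['location'],1))
    b=masks_of(q,'pin'); 
E
```

```text
t 6.72 pos [570.2 128.6 270.5] yaw 63.98 F [-1.   0.4 -4.2] M [-0.01 -0.02 -0.04] open 0.3 ff 61.2
flange [572.5 129.5 104. ] gate [561.9 133.3  84. ] rel -11.2 -1.3
tip [570.  126.7 158. ] [570.22076685 128.6242323 ]
tip [570.6 127.9 162. ] [570.22076685 128.6242323 ]
tip [571.2 129.2 166. ] [570.22076685 128.6242323 ]
scene head_hole 0.64 [571.2 132.1 105. ]
scene gate_pivot 0.7 [489.9 -36.6 118.7]
scene pin 0.71 [566.6 126.  165.5]
side head_hole 0.79 [570.4 126.4 107. ]
side gate_pivot 0.9 [486.3 -39.4 116.6]
side pin 0.88 [571.1 128.  157.2]
```

>>> send_rows([
  [-0.021,0.0105,-0.06],
  [-0.021,0.0105,-0.12],
  [-0.021,0.0105,-0.125],
  [-0.021,0.0105,-0.125],
  [-0.021,0.0105,-0.125],
], twist=[0,0,0,0,0], hand=[0.8,0.8,0.8,0.8,0.8])

```text
time: 7.9
tool_pos: [562.8, 134.2, 221.6]
orientation: [0.848, 0.531, 0.001, 0.0]
wrist_force: [0.0, -0.4, -4.3]
opening: 0.293
finger_force: 61.0
```

```bash
python3 - <<'E'
from h import *
o,p,W=wrist('w7'); rep(o); img=p['pixels']
cv2.imwrite('pics/crop7.png',cv2.resize(img[125:225,260:380],None,fx=6,fy=6,interpolation=cv2.INTER_CUBIC))
E
```

```text
t 7.9 pos [562.8 134.2 221.6] yaw 64.08 F [ 0.  -0.4 -4.3] M [0.   0.02 0.07] open 0.293 ff 61.0
```

View pics/crop7.png

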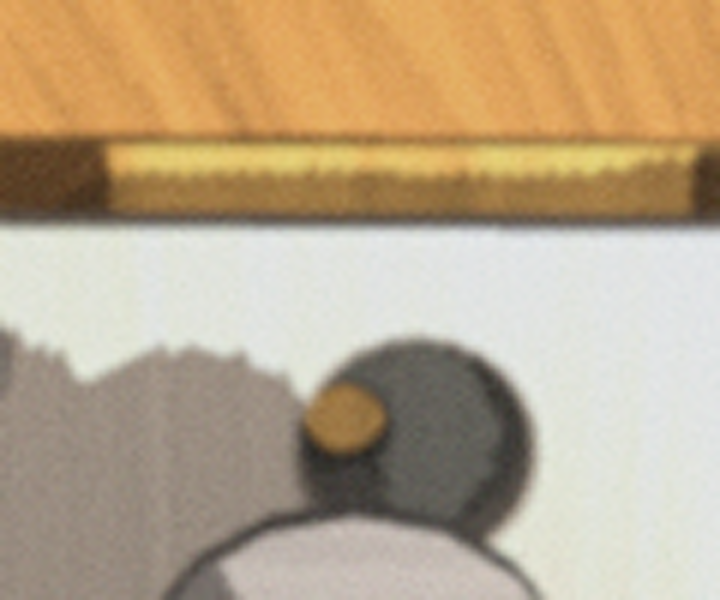

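The gate hole shows at crop (345,420), pixel (317.5,195), nearly under the pin's axis. The flange hole is at about pixel (329.5,199).

```bash
python3 - <<'E'
from h import *
o,p,W=wrist('w8'); rep(o)
F=back(p,W,(329.5,199.2),104); G=back(p,W,(317.5,195),84)
hx=np.array([.898,-.44]); hy=np.array([.44,.898])
print('flange',F.round(1),'gate',G.round(1),'rel',(hx@(G-F)[:2]).round(1),(hy@(G-F)[:2]).round(1))
E
```

```text
t 7.95 pos [562.7 134.3 221.5] yaw 64.08 F [ 0.3  0.3 -3.9] M [-0.02 -0.03  0.04] open 0.298 ff 61.0
flange [572.6 130.3 104. ] gate [561.8 133.1  84. ] rel -11.0 -2.2
```

>>> send_rows([
  [-0.002,0,-0.02],
  [-0.002,0,-0.03],
  [-0.002,0,-0.04],
  [-0.002,0,-0.045],
  [-0.002,0,-0.045],
], twist=[0,0,0,0,0], hand=[0.8,0.8,0.8,0.8,0.8])

```text
time: 8.62
tool_pos: [560.9, 134.0, 202.1]
orientation: [0.848, 0.531, -0.0, -0.0]
wrist_force: [-0.1, 0.5, -3.6]
opening: 0.294
finger_force: 61.1
```

>>> send_rows([
  [0.001,-0.001,-0.008],
  [0.001,-0.001,-0.016],
  [0.001,-0.001,-0.024],
  [0.001,-0.001,-0.032],
  [0.001,-0.001,-0.032],
], twist=[0,0,0,0,0], hand=[0.8,0.8,0.8,0.8,0.8])

```text
time: 9.25
tool_pos: [561.2, 133.6, 189.1]
orientation: [0.848, 0.531, -0.0, -0.0]
wrist_force: [0.3, 0.8, -4.1]
opening: 0.297
finger_force: 61.1
```

No contact at that depth, so the nose is in the gate hole. Next I go deeper in small steps.

>>> send_rows([
  [0,0,-0.01],
  [0,0,-0.02],
  [0,0,-0.03],
  [0,0,-0.037],
  [0,0,-0.037],
], twist=[0,0,0,0,0], hand=[0.8,0.8,0.8,0.8,0.8])

```text
time: 9.88
tool_pos: [561.2, 133.6, 174.3]
orientation: [0.848, 0.531, -0.0, -0.0]
wrist_force: [-0.8, 1.1, -4.8]
opening: 0.297
finger_force: 61.1
```

>>> send_rows([
  [0.005,-0.002,0],
  [0.01,-0.004,0],
  [0.015,-0.006,0],
  [0.02,-0.008,0],
  [0.02,-0.008,0],
], twist=[0,0,0,0,0], hand=[0.8,0.8,0.8,0.8,0.8])

```text
time: 10.5
tool_pos: [569.5, 130.4, 174.6]
orientation: [0.848, 0.53, -0.0, -0.0]
wrist_force: [-3.0, 1.7, -3.0]
opening: 0.295
finger_force: 61.3
```

A drag force of about 3 N shows the gate is following. I'll finish the centring and go lower.

>>> send_rows([
  [0.003,0,0],
  [0.006,-0.001,-0.01],
  [0.006,-0.001,-0.02],
  [0.006,-0.001,-0.03],
  [0.006,-0.001,-0.03],
], twist=[0,0,0,0,0], hand=[0.8,0.8,0.8,0.8,0.8])

```text
time: 11.12
tool_pos: [571.8, 130.1, 162.1]
orientation: [0.848, 0.531, -0.0, -0.0]
wrist_force: [-0.8, 1.5, -4.8]
opening: 0.298
finger_force: 61.3
```

>>> send_rows([
  [0,0,-0.006],
  [0,0,-0.012],
  [0,0,-0.018],
  [0,0,-0.024],
  [0,0,-0.024],
], twist=[0,0,0,0,0], hand=[0.8,0.8,0.8,0.8,0.8])

```text
time: 11.75
tool_pos: [571.9, 130.1, 152.8]
orientation: [0.848, 0.531, -0.0, -0.0]
wrist_force: [-1.7, 2.8, -4.0]
opening: 0.297
finger_force: 61.4
```

>>> send_rows([
  [0.001,0.002,0],
  [0.001,0.002,-0.005],
  [0.001,0.002,-0.01],
  [0.001,0.002,-0.015],
  [0.001,0.002,-0.015],
], twist=[0,0,0,0,0], hand=[0.8,0.8,0.8,0.8,0.8])

```text
time: 12.38
tool_pos: [572.0, 130.7, 146.7]
orientation: [0.848, 0.531, -0.0, -0.0]
wrist_force: [-2.7, 1.4, -4.0]
opening: 0.3
finger_force: 61.3
```

>>> send_rows([
  [0,0,-0.004],
  [0,0,-0.008],
  [0,0,-0.012],
  [0,0,-0.015],
  [0,0,-0.015],
], twist=[0,0,0,0,0], hand=[0.8,0.8,0.8,0.8,0.8])

```text
time: 13.0
tool_pos: [572.2, 130.8, 140.9]
orientation: [0.848, 0.531, -0.0, 0.0]
wrist_force: [-2.1, 0.1, -2.7]
opening: 0.301
finger_force: 61.4
```

>>> send_rows([
  [0,0,-0.003],
  [0,0,-0.006],
  [0,0,-0.009],
  [0,0,-0.012],
  [0,0,-0.012],
], twist=[0,0,0,0,0], hand=[0.8,0.8,0.8,0.8,0.8])

```text
time: 13.62
tool_pos: [572.2, 130.8, 137.8]
orientation: [0.848, 0.53, 0.0, 0.0]
wrist_force: [-5.8, -0.0, 6.2]
opening: 0.298
finger_force: 62.6
```

Contact came at TCP z 137.8. In the block, TCP 125.8 went with collar underside 92, so 137.8 puts the collar at 104, which is home. I'll check, then ease off the small side load.

>>> send_rows([
  [-0.001,0,0],
  [-0.002,-0.001,0],
  [-0.002,-0.001,-0.003],
  [-0.002,-0.001,-0.003],
  [-0.002,-0.001,-0.003],
], twist=[0,0,0,0,0], hand=[0.8,0.8,0.8,0.8,0.8])

```text
time: 14.25
tool_pos: [572.2, 130.8, 137.8]
orientation: [0.848, 0.531, 0.002, 0.0]
wrist_force: [-6.2, 0.0, 11.5]
opening: 0.298
finger_force: 63.2
```

```bash
python3 - <<'E'
from h import *
o,p,W=wrist('w9'); rep(o); img=p['pixels']
cv2.imwrite('pics/crop9.png',cv2.resize(img[120:320,220:420],None,fx=3,fy=3,interpolation=cv2.INTER_CUBIC))
E
```

```text
t 14.25 pos [572.2 130.8 137.8] yaw 64.08 F [-6.2  0.  11.5] M [ 0.04  1.65 -0.02] open 0.298 ff 63.2
```

View pics/crop9.png

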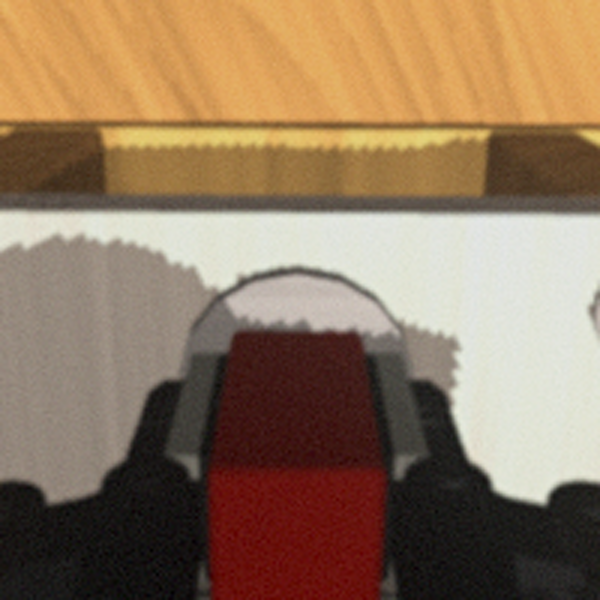

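The collar covers the flange hole and lies flat, and z is firmly stopped. Now I release and retract.

>>> send_rows([
  [0,0,0.003],
  [0,0,0.003],
  [0,0,0.003],
  [0,0,0.003],
  [0,0,0.003],
], twist=[0,0,0,0,0], hand=[0.8,0.6,0.5,0.4,0.4])

```text
time: 14.92
tool_pos: [571.7, 130.4, 136.2]
orientation: [0.848, 0.53, 0.0, 0.0]
wrist_force: [0.4, -1.4, 0.2]
opening: 0.6
finger_force: 0.0
```

>>> send_rows([
  [0,0,0.03],
  [0,0,0.1],
  [0,0,0.2],
  [0,0,0.3],
  [0,0,0.3],
], twist=[0,0,0,0,0], hand=[0.3,0.3,0.3,0.3,0.3])

```text
time: 15.55
tool_pos: [573.9, 131.0, 261.1]
orientation: [0.848, 0.531, 0.004, 0.001]
wrist_force: [-0.3, -0.4, 0.2]
opening: 0.699
finger_force: 0.0
```

```bash
python3 - <<'E'
from h import *
o,p,W=wrist('w10'); rep(o)
a=p['pixels'][100:360,180:460]; 
q=grab_frame('side'); b=q['pixels'][120:250,230:370]
for n,x in (('w',p),('s',q),('c',grab_frame('scene'))):
    for l in ['pin','pin_head','stamp','paper_cup','clay_pot','clay_slab']:
        for r in place_of(x,l)[:2]:print(n,l,round(r['score'],2),np.round(r['location'],1))
cv2.imwrite('pics/fin.png',np.hstack([cv2.resize(a,(400,371)),cv2.resize(b,(400,371),interpolation=cv2.INTER_CUBIC)]))
E
```

```text
t 15.55 pos [573.9 131.  261.1] yaw 64.08 F [-0.3 -0.4  0.2] M [-0.01 -0.01 -0.03] open 0.699 ff 0.0
w pin 0.85 [570.9 130.   29.9]
w pin_head 0.66 [568.6 127.  132.1]
w stamp 0.24 [530.7  47.8  -0.8]
w clay_pot 0.9 [440.3 357.8   2.3]
w clay_slab 0.44 [440.1 363.6  -0.8]
s pin 0.8 [ 347.1 -323.8   37.6]
s pin_head 0.62 [567.9 129.2 136.8]
s pin_head 0.61 [ 246.7 -346.9   17.3]
s stamp 0.71 [ 579.3 -296.3    9.7]
s stamp 0.64 [440.5 362.3   0.7]
s paper_cup 0.7 [ 749.3 -218.9   -3.7]
s clay_pot 0.65 [441.  360.9  -0.8]
s clay_slab 0.72 [568.9 127.1 107.9]
s clay_slab 0.66 [664.8 431.8   0.8]
c pin 0.79 [569.1 131.9  31.3]
c pin 0.74 [ 349.  -320.3   37.5]
c pin_head 0.75 [ 246.8 -348.2   15.5]
c pin_head 0.53 [570.  125.1 134.5]
c stamp 0.71 [ 579.7 -295.    11.6]
c stamp 0.42 [570.2 127.9 134.4]
c paper_cup 0.88 [ 7.550e+02 -2.216e+02  1.000e-01]
c paper_cup 0.24 [ 536.  -312.1    2.7]
c clay_pot 0.71 [439.5 360.5   2.6]
c clay_slab 0.77 [666.3 430.2  -2.5]
```

View pics/fin.png

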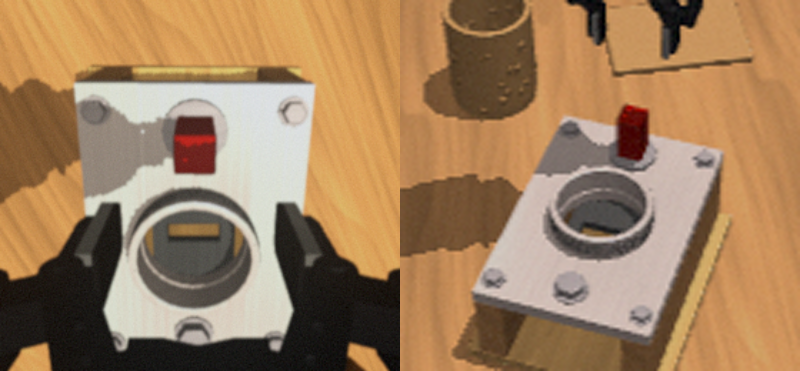

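The pin stands upright with its collar flat on the flange, in both the wrist and the side view. The networks put the tip at z ≈ 30 (home is 29), and the bystanders are where they were. Handing in.

```bash
python3 -c "
from plant import *
print(finish_job())"
```

```text
the job is handed in; nothing more can be done
None
```

The job is handed in: the red taper pin stands upright in the flange hole with its collar down and the gate drawn into line, finished at about 16 s with wrist readings never above about 13 N, and the pot, cup, slab and stamp stick where they were.

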